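Load the drying tub with flasks and lock the hot-air gun on

ROBOT

A 7-joint arm with a two-finger parallel gripper is mounted at the origin on a cart in front of the work surface, level with it; the furniture and walls round the work are solid. World frame = base frame: x ahead of the robot, y to its left, z up, the work surface at z = 0. Lengths are in m, angles in rad, forces in N, time in s.
With the tool pointing down it reaches from about 0.425 to 0.975 m from the base axis. Payload 16.7 kg.
Tool frame: the origin (TCP) lies midway between the tips of the shut fingers; the grasp point (between the pads) lies 19 mm behind it; z points along the fingers, y is the line along which they close (so a half turn about z gives the same grasp; the last joint's range is limited). The gripper opens to 85 mm and grips with 20 to 120 N. Pads are 22 mm wide; open, the fingers measure 114 mm over their backs; the gripper's body (76 mm by 85 mm) begins 54 mm behind the grasp point. The pads swing forward as they close: fully open they stand 13 mm farther back than shut.
Start: joints at [-1.323, 0.426, 0.074, 1.606, -0.034, 1.111, -0.067], TCP at [0.261, 0.622, 0.231] pointing down, gripper open.
Joint ranges: [-2.85, 2.85], [-0.5, 2.14], [-1.23, 1.37], [0.21, 2.46], [-1.02, 4.16], [0.16, 2.05], [-2.73, 2.73]. Speed limits (rad/s): [1.89, 1.89, 2.39, 2.39, 3.01, 3.01, 3.01].

INTERFACE

Orientations are given as [roll, pitch, yaw] about the fixed x, y, z axes, in that order (R = Rz(yaw) Ry(pitch) Rx(roll)).
In Python, from rig import arm, kin, eyes, workorder gives the robot as it stands. The module is installed in compiled form; this text tells all that it offers. Calls block until the motion is done:
- arm.goto(position, orientation): joint-space move of the TCP to a pose.
- arm.move_straight(position, attitude=None, vel=0.15, until_force=None): straight line of the TCP; attitude=None keeps the orientation; vel is the mean speed in m/s. With until_force (N) it stops when the force on the tool has changed by that much, and returns True; else False.
- arm.move_joints(angles): joint-space move.
- arm.open_gripper() and arm.clamp(grasp_force=None): open the fingers fully, or close them until they stop; grasp_force is the grip in N (None keeps the last).
- arm.pause(seconds).
- kin.ik(position, orientation): joint angles nearest the present ones, or None.
- arm.get_obs(): the state.
- eyes.grab_frame(name): name is "scene" or "top" or "wrist"; returns a dict with "frame" (400x640x3 uint8, red, green, blue), "camera_matrix" (3x3 intrinsics, pixels), "k1" (the pictures are not rectified: a ray, as slopes to the right and down, at radius r is drawn at 1 + k1 r^2 times it, then the intrinsics apply), "camera_from_world" (4x4, takes a point from world to camera coordinates); the wrist camera has in their place "hand_eye" (4x4, takes a point from camera to tool coordinates, whose origin is the TCP and whose axes are the flange's). Camera axes: x right, y down, z forward; pixel columns grow to the right and rows downward; lengths in m; the calibration is good to about 2 mm. A picture is of the moment at which its call begins: read the wrist's pose just before it. There is no depth.
A pose or a line that the arm cannot do raises arm.IKError and nothing moves.
- workorder.hand_in(): hands the job in; it is judged then, once.
The state is a dict: "t": time; "q": joint angles; "qd": joint speeds; "joint_efforts": joint torques, N m; "eef_pos": TCP position; "eef_rot": TCP orientation; "force": force on the tool from outside, world axes, zero at the start; "ft_torque": the same for the moment, N m; "grip_width": opening from 0.0 (shut) to 1.0 (fully open); "finger_force": force on a finger pad.
Only numpy, scipy, OpenCV 4.12 (cv2) and the standard library are available. Lean on these libraries where they do the work, as an engineer would, in place of code of your own. Each camera call takes 0.05 s, during which the arm holds its last target. There are 200 camera calls.

TASK

Dry the washed flasks: lower every amber flask on the table gently into the deep drying tub and let go of it there, without dropping it in. When all are in, squeeze the hot-air gun's trigger fully home, press its side lock-on button all the way in while the trigger is held, and ease the trigger back so that the button holds it on by itself. Do not knock the teal jar over, and leave the gun running with all flasks in the tub.

Things in the scene. Friction and masses are not known exactly. Their poses are not given: they have to be found in the camera images.
- flask_1_mid (a point): one of 3 or 4 alike amber glass flasks, loose on the table in front of the tub (some absent): flat-bottomed bulb, 56 mm diameter (widest 27 mm up), straight neck 28 to 31 mm thick from 56 mm up to the mouth at 95 mm; about 80 g. Grip the neck while it stands. This point is on its axis half-way up, 47.5 mm above its base; z points from base to mouth.
- flask_2_mid (a point): one of 3 or 4 alike amber glass flasks, loose on the table in front of the tub (some absent): flat-bottomed bulb, 56 mm diameter (widest 27 mm up), straight neck 28 to 31 mm thick from 56 mm up to the mouth at 95 mm; about 80 g. Grip the neck while it stands. This point is on its axis half-way up, 47.5 mm above its base; z points from base to mouth.
- flask_3_mid (a point): one of 3 or 4 alike amber glass flasks, loose on the table in front of the tub (some absent): flat-bottomed bulb, 56 mm diameter (widest 27 mm up), straight neck 28 to 31 mm thick from 56 mm up to the mouth at 95 mm; about 80 g. Grip the neck while it stands. This point is on its axis half-way up, 47.5 mm above its base; z points from base to mouth.
- tub_floor (a point): inner floor's centre of the deep square aluminium drying tub: 132 x 132 mm inside, walls 4 mm, floor 12 mm and rim 98 mm above the table. Four flasks fit standing, one to a corner, their axes 33 mm from this point in x and y. With the hot-air gun on its right it is one fixed piece, the station. Its axes are the station's: x roughly away from the robot, y roughly to its left, z up.
- trigger_face (a point): middle of the front face of the gun's black trigger, which sticks out of the handle towards the tub (the station's +y) and moves: 46 mm in x, 18 mm high, from 87 to 105 mm above the table. Between it and the tub's outer wall are 63 mm of free room for a finger. To squeeze the trigger, push this face into the handle, along the station's -y. Axes: the station's.
- trigger (a joint): travel of the trigger in m: 0 let go, 0.013 squeezed fully home; its spring pushes back with 1.6 N at the start, 6.8 N at home. Let go, it returns to 0, unless the lock-on button is in: then it is caught and stays at about 0.008.
- button_top (a point): middle of the top of the gun's black side lock-on button; as the gun lies on its side it faces up. 46 mm in x, 36 mm in y, 82 mm above the table when out; pressed downwards. It lies under and in front of the trigger: the trigger's face is 4 mm towards -y from here when let go, 17 mm when home, so a finger that holds the trigger home stands over the button and can press it by moving down.
- lock_button (a joint): travel of the lock-on button in m: 0 out, 0.008 fully in (spring 1.5 to 3.5 N). Blocked at 0.001 until the trigger is past 0.0112. If it is kept in past 0.0066 while the trigger is eased back, it catches the trigger and both then stay by themselves (the button at about 0.0065); squeezing the trigger again frees them.
- teal_jar_mid (a point): a teal jar with a white lid that is no part of the job, 52 mm in diameter, 80 mm high, standing among the flasks; the point is on its axis half-way up.
- gun_handle (a point): middle of the grey handle of the hot-air gun, which lies on its side right of the tub, nozzle in the tub's right wall: 126 mm along the station's x, 36 mm in y, 72 to 104 mm above the table. The gun's round barrel (60 mm thick, top 92 mm above the table) runs along y behind the handle, its axis 86 mm from this point towards +x. Axes: the station's.
- flask_4_mid (a point): one of 3 or 4 alike amber glass flasks, loose on the table in front of the tub (some absent): flat-bottomed bulb, 56 mm diameter (widest 27 mm up), straight neck 28 to 31 mm thick from 56 mm up to the mouth at 95 mm; about 80 g. Grip the neck while it stands. This point is on its axis half-way up, 47.5 mm above its base; z points from base to mouth.
Not all that is in view belongs to the job. What is shaped like the part that bears flask_3_mid but red is not meant.

How it is judged:
By the outcome, as a careful person would: the job done as asked, in the order asked, and still so for the second after the job is handed in, with the robot touching nothing.
Of flask_1, flask_2, flask_3, flask_4 only 3 to 4 are there at a start; the rules pass over those that are not, and their reading is None.
At some moment in a run one of flask_1, flask_2, flask_3, flask_4 may be knocked a few centimetres aside while the robot is not near it.
It also fails if it takes over 210 s, if anything falls off the work surface, if the arm or the gripper's body presses on something with over 40 N, if the wrist force passes 120 N, or if a joint passes its speed limit or range.

## Working session

There is one attempt and no reset: what is moved stays moved. The work goes in short steps, each a Python script; the robot and the scene stay as the last script left them, time stands still between calls to the robot, and variables do not carry over. Pictures are saved under pics/ and viewed, at most 14 in all, crops included, and the job is handed in when it is done.

```bash
mkdir -p pics; python3 - <<'E'
from rig import arm,kin,eyes
import cv2,numpy as np
for n in ("scene","top"):
    f=eyes.grab_frame(n); cv2.imwrite(f"pics/{n}0.png",f["frame"][:,:,::-1]); print(n,f["camera_matrix"].tolist(),f["k1"],np.round(f["camera_from_world"],4).tolist())
o=arm.get_obs();print(o)
E
```

```text
scene [[426.4935342019926, 0.0, 323.6993146495048], [0.0, 426.4935342019926, 196.43024866564986], [0.0, 0.0, 1.0]] -0.09022797518003747 [[-0.4777, 0.8782, -0.024, 0.1979], [0.4036, 0.195, -0.8939, -0.1269], [-0.7804, -0.4367, -0.4476, 1.4323], [0.0, 0.0, 0.0, 1.0]]
top [[421.0893054502403, 0.0, 312.4711468059688], [0.0, 421.0893054502403, 201.18478135433577], [0.0, 0.0, 1.0]] -0.05210940589411559 [[-0.0234, -0.9997, -0.0004, 0.0563], [-0.9908, 0.0233, -0.1334, 0.4975], [0.1334, -0.0027, -0.9911, 0.878], [0.0, 0.0, 0.0, 1.0]]
{'t': 0.1, 'q': array([-1.32253355,  0.42663781,  0.07383528,  1.60652148, -0.03411589,
        1.11082471, -0.06711671]), 'qd': array([-0.00029768, -0.000126  ,  0.0007084 , -0.00148817,  0.00126204,
        0.00021195, -0.00112549]), 'joint_efforts': array([ 7.09615240e-03, -9.51532245e+01,  3.77204463e+00, -4.64408433e+01,
        1.98453956e-02,  6.49941547e-03, -9.71051037e-06]), 'eef_pos': array([0.26133302, 0.62196306, 0.23071071]), 'eef_rot': array([-3.14046101e+00,  5.52514371e-05,  2.74379130e+00]), 'force': array([-0.51662423, -0.33704342,  0.72186501]), 'ft_torque': array([-0.06322076, -0.00875291, -0.03114072]), 'finger_force': 0.0, 'grip_width': 0.9979684672237967}
```

View pics/scene0.png

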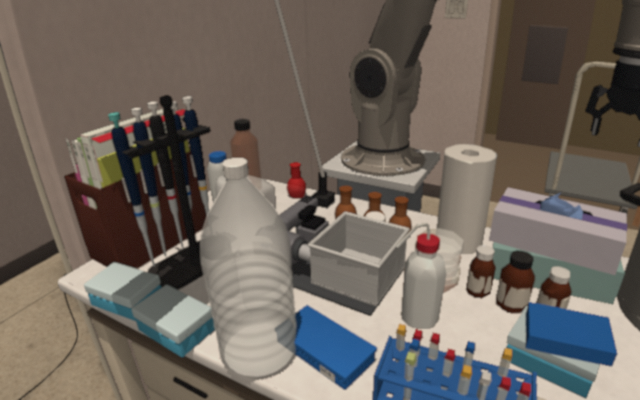

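View pics/top0.png

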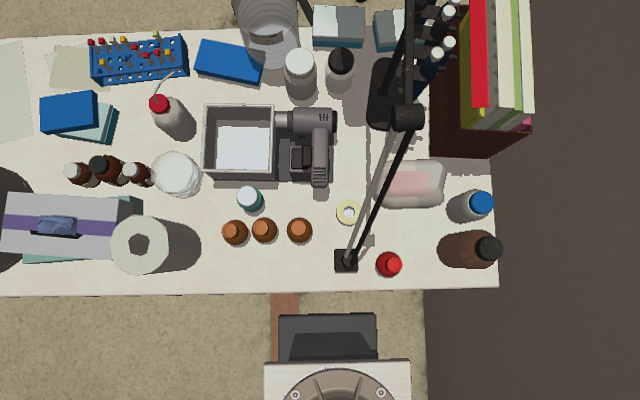

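Top view: three amber round necks at (235,232), (264,230), (299,230). The red look-alike is at (388,264), the teal jar at (250,198), the tub at about (204–273, 104–180) and the gun handle and trigger near (320,150)/(300,158). The scene view also shows three ambers, at (346,200), (374,205), (400,212). The brown labelled bottles on the left have caps, so they don't match. Next I'll measure and take one enlarged crop.

```bash
cat > h.py <<'E'
from rig import arm,kin,eyes,workorder
import cv2,numpy as np
def ray(f,uv):
    K=f["camera_matrix"];p=np.array(uv,float);d=(p-K[:2,2])/np.array([K[0,0],K[1,1]]);s=d.copy()
    for _ in range(20): s=d/(1+f["k1"]*(s@s))
    T=f["camera_from_world"];R=T[:3,:3];return -R.T@T[:3,3],R.T@np.array([*s,1.])
def onz(f,uv,z):
    c,d=ray(f,uv);return c+d*(z-c[2])/d[2]
def proj(f,X):
    p=f["camera_from_world"]@np.array([*X,1]);s=p[:2]/p[2];s=s*(1+f["k1"]*(s@s));K=f["camera_matrix"]
    return K[:2,:2]@s+K[:2,2]
def amber(f):
    h=cv2.cvtColor(f["frame"],cv2.COLOR_RGB2HSV)
    return cv2.inRange(h,(7,130,60),(20,255,255))
def blobs(m,amin=60):
    n,l,s,c=cv2.connectedComponentsWithStats(m)
    return [(s[i].tolist(),c[i].round(1).tolist()) for i in range(1,n) if s[i][4]>=amin]
E
python3 - <<'E'
from h import *
t=eyes.grab_frame("top");s=eyes.grab_frame("scene")
for n,f in(("t",t),("s",s)):
    for b in blobs(amber(f),40): print(n,b, onz(f,b[1],.07).round(3) if n=='t' else '')
def crop(f,x,y,w,h,k): return cv2.resize(f["frame"][y:y+h,x:x+w,::-1],None,fx=k,fy=k,interpolation=cv2.INTER_CUBIC)
cv2.imwrite("pics/tc.png",crop(t,195,95,160,120,5))
cv2.imwrite("pics/tc2.png",crop(t,215,175,200,110,4))
cv2.imwrite("pics/sc.png",crop(s,270,150,180,150,4))
E
```

```text
t ([97, 156, 17, 21, 101], [108.0, 168.3]) [0.574 0.478 0.07 ]
t ([79, 163, 10, 13, 46], [82.6, 169.2]) [0.574 0.533 0.07 ]
t ([252, 218, 25, 24, 452], [263.7, 229.5]) [0.437 0.147 0.07 ]
t ([287, 218, 25, 24, 470], [299.0, 229.6]) [0.435 0.074 0.07 ]
t ([222, 220, 26, 25, 455], [234.4, 231.9]) [0.434 0.207 0.07 ]
s ([336, 186, 19, 30, 317], [345.0, 200.5]) 
s ([369, 192, 12, 19, 180], [374.3, 200.3]) 
s ([391, 197, 19, 30, 358], [400.8, 211.8]) 
s ([634, 207, 6, 19, 67], [637.1, 217.1]) 
s ([474, 259, 20, 19, 212], [483.7, 266.9]) 
s ([508, 266, 26, 22, 361], [520.9, 276.3]) 
s ([547, 280, 23, 17, 215], [558.8, 289.0]) 
s ([398, 325, 7, 10, 61], [401.2, 329.5]) 
s ([503, 349, 9, 11, 81], [507.3, 353.9]) 
s ([462, 365, 9, 13, 92], [466.3, 371.3])
```

View pics/tc.png

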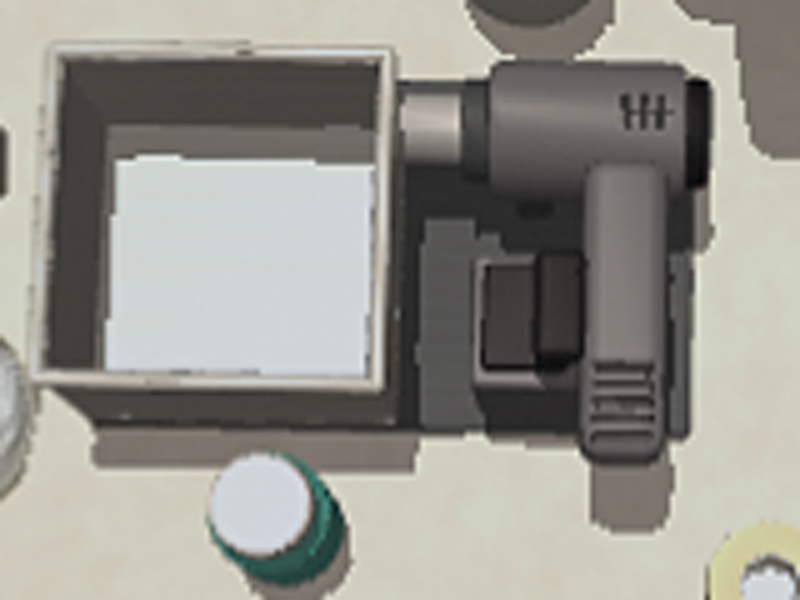

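View pics/tc2.png

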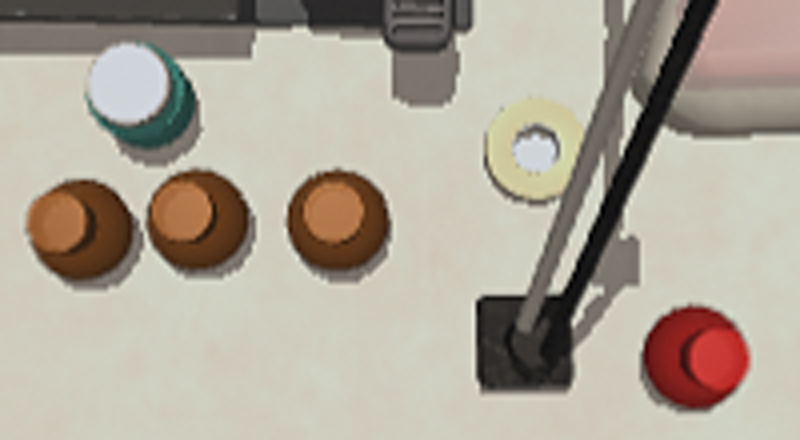

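View pics/sc.png

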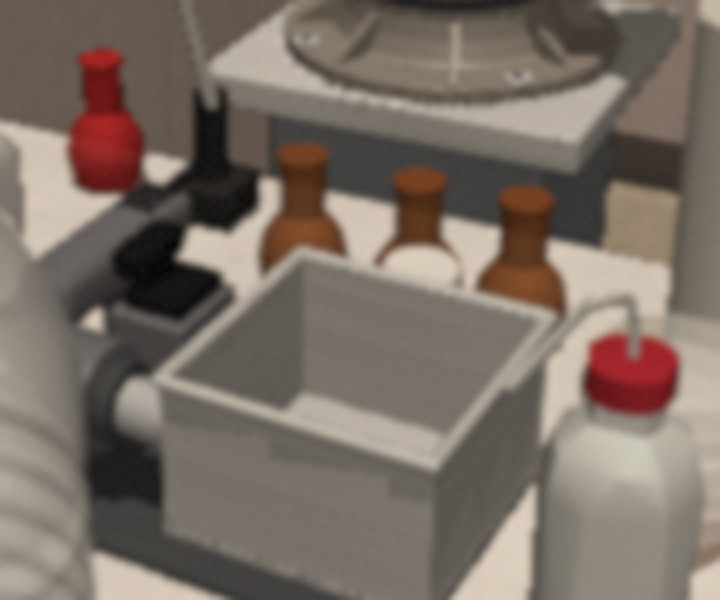

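Crops: three amber mouths at top pixels (230,230), (261,228), (298,228). The red one, at (389,264), is the excluded look-alike, and there is no fourth amber. A thin rod stands on a base at (347,260), so I'll compute its direction together with the positions.

```bash
cat >> h.py <<'E'
def mouths(f,dbg=False):
    h=cv2.cvtColor(f["frame"],cv2.COLOR_RGB2HSV); m=amber(f)
    out=[]
    n,l,s,c=cv2.connectedComponentsWithStats(m)
    for i in range(1,n):
        if s[i][4]<250: continue
        v=h[:,:,2][l==i]; th,_=cv2.threshold(v.reshape(-1,1),0,255,cv2.THRESH_OTSU)
        mm=((l==i)&(h[:,:,2]>th)).astype(np.uint8)
        b=max(blobs(mm,10),key=lambda b:b[0][4]); X=onz(f,b[1],.095); B=onz(f,c[i],.04)
        out.append((X,b[0][2:],b[1]))
    return out
E
python3 - <<'E'
from h import *
t=eyes.grab_frame("top");s=eyes.grab_frame("scene")
print("cam",ray(t,(320,200))[0].round(3))
for X,b,c in mouths(t): print(X.round(4),b,c,"scene px",proj(s,X).round(0))
q=[onz(t,(195+a/5,95+b/5),.098) for a,b in((52,42),(395,48),(380,388),(33,382))]
q=np.array(q);print(q.round(4),[np.linalg.norm(q[i]-q[i-1]).round(4) for i in range(4)],q.mean(0))
e=(q[0]-q[3]+q[1]-q[2]);print("yaw",np.arctan2(e[1],e[0]), "yaw2",np.arctan2(*(-(q[0]-q[1]+q[3]-q[2])[:2]*[1,-1])))
for nm,pts,z in(("trig",((540,252),(582,252),(578,368),(538,362)),.105),("btn",((486,262),(536,264),(534,366),(484,366)),.082),("handle",((588,165),(665,168),(660,455),(580,450)),.104),("jar",((261,505),),.08)):
    print(nm,np.array([onz(t,(195+a/5,95+b/5),z) for a,b in pts]).round(4).tolist())
B=onz(t,(346,260),0);print("rodbase",B)
for p in((375,190),(405,115)):
  n1=np.cross(ray(t,p)[1],ray(t,(347,258))[1]);n2=np.cross(ray(s,(322,180))[1],ray(s,(280,10))[1]);d=np.cross(n1,n2);print("rod",d/d[2])
E
```

```text
cam [0.377 0.047 0.937]
[0.4401 0.151  0.095 ] [15, 15, 172] [260.0, 227.3] scene px [375. 194.]
[0.4382 0.0754 0.095 ] [15, 15, 174] [297.8, 227.4] scene px [346. 188.]
[0.4361 0.2137 0.095 ] [14, 15, 170] [228.8, 230.0] scene px [402. 199.]
[[0.7012 0.2635 0.098 ]
 [0.6945 0.1201 0.098 ]
 [0.5505 0.1276 0.098 ]
 [0.5565 0.2691 0.098 ]] [np.float64(0.1448), np.float64(0.1436), np.float64(0.1443), np.float64(0.1417)] [0.62564412 0.19506595 0.098     ]
yaw -0.045602693258063445 yaw2 -0.04432420370465921
trig [[0.6037, 0.0614, 0.105], [0.6033, 0.0443, 0.105], [0.5553, 0.047, 0.105], [0.5582, 0.0631, 0.105]]
btn [[0.6063, 0.0844, 0.082], [0.6049, 0.0635, 0.082], [0.5615, 0.0652, 0.082], [0.562, 0.0859, 0.082]]
handle [[0.6402, 0.041, 0.104], [0.6382, 0.0096, 0.104], [0.5192, 0.015, 0.104], [0.522, 0.047, 0.104]]
jar [[0.5063, 0.1788, 0.08]]
rodbase [ 0.37055259 -0.02633076  0.        ]
rod [ 0.28102313 -0.0456898   1.        ]
rod [ 0.28220474 -0.04487659  1.        ]
```

```bash
cat >> h.py <<'E'
C=np.array([.6256,.195]);Y=-.045
ex=np.array([np.cos(Y),np.sin(Y)]);ey=np.array([-np.sin(Y),np.cos(Y)])
def st(a,b): return C+a*ex+b*ey
def go(p,z,rot): arm.goto([p[0],p[1],z],rot)
def line(p,z,v=.15,f=None): return arm.move_straight([p[0],p[1],z],vel=v,until_force=f)
def stat(m):
    o=arm.get_obs();print(m,"t%.1f"%o["t"],o["eef_pos"].round(4),"F",o["force"].round(1),"gw %.3f ff %.1f"%(o["grip_width"],o["finger_force"]))
def pick_place(m,rotp,dst,rotd,zg=.083,dzmin=.012):
    go(m,.25,rotp); line(m,.115); line(m,zg,.06); stat("at"); arm.clamp(30); stat("grip")
    line(m,.13,.06); line(m,.28,.15); stat("lift")
    go(dst,.28,rotd); line(dst,.14,.12)
    hit=line(dst,zg+dzmin-.004,.02,3.); stat("down %s"%hit)
    if not hit: line(dst,zg+dzmin,.02)
    arm.pause(.3); arm.open_gripper(); stat("open")
    line(dst,.15,.05); line(dst,.3,.2)
E
python3 - <<'E'
from h import *
s=eyes.grab_frame("scene")
for a,b in((-70,-70),(-70,70),(70,70),(70,-70)): 
    p=proj(s,[*st(a/1e3,b/1e3),.098]); print(((p-[270,150])*4).round())
P=arm.get_obs();e=P["eef_pos"]
print(kin.ik([.438,.0754,.083],[np.pi,0,Y+np.pi/2]),kin.ik([.438,.0754,.083],[np.pi,0,Y-np.pi/2]))
line(e[:2],.42); stat("up")
arm.goto([.45,.36,.42],[np.pi,0,Y+np.pi/2]);stat("")
cv2.imwrite("pics/t1.png",eyes.grab_frame("top")["frame"][:,:,::-1])
for X,b,c in mouths(eyes.grab_frame("top")): print(X.round(4),b,c)
E
```

```text
[299. 249.]
[549. 315.]
[429. 462.]
[155. 376.]
[-0.781259    0.2990387   0.5413347   2.2623907  -0.25810471  0.63692253
 -0.09562491] [ 0.55730695  0.4436066  -1.02215185  2.19157705  0.54468095  0.78491537
  2.27315154]
up t1.8 [0.2613 0.622  0.419 ] F [-0.7  0.4 -0.5] gw 1.004 ff 0.0
 t3.0 [0.4492 0.3614 0.4198] F [-0.   0.4  0.5] gw 1.002 ff 0.0
[0.4401 0.151  0.095 ] [15, 15, 172] [260.0, 227.3]
[0.4382 0.0754 0.095 ] [15, 15, 174] [297.8, 227.4]
[0.4361 0.2137 0.095 ] [14, 15, 170] [228.8, 230.0]
```

View pics/t1.png

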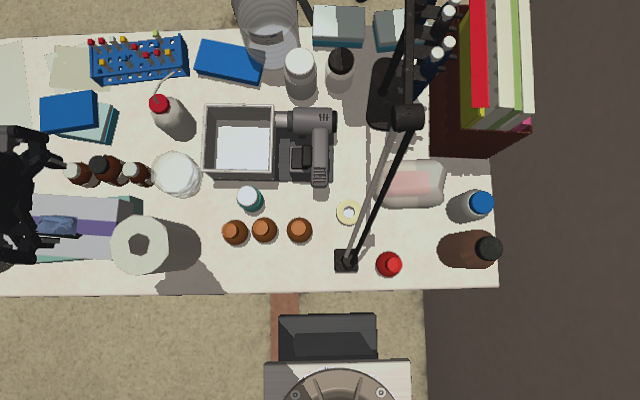

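Tub pose agrees in both views to about 1 px, nothing has moved, and the arm is clear to the left. Picking the first flask (y = 0.075).

```bash
python3 - <<'E'
from h import *
m=[.4382,.0754];r=[np.pi,0,Y+np.pi/2]
go(m,.25,r); line(m,.115); line(m,.083,.06); stat("at")
print(arm.get_obs()["q"].round(2))
s=eyes.grab_frame("scene")["frame"][:,:,::-1]
cv2.imwrite("pics/s2.png",s)
E
```

```text
at t6.1 [0.4382 0.0752 0.0829] F [-0.2  0.4 -0.3] gw 1.004 ff 0.0
[-0.81  0.31  0.58  2.26 -0.28  0.64 -0.07]
```

View pics/s2.png

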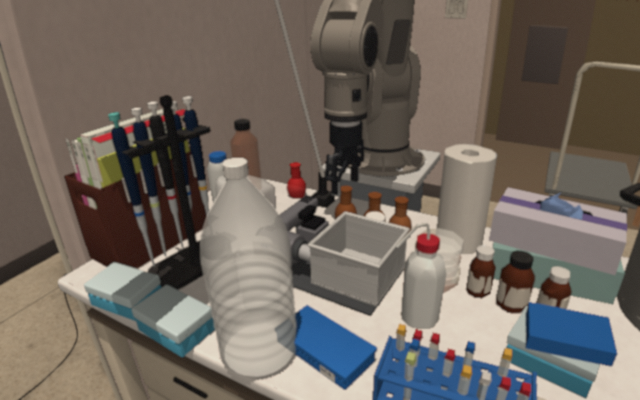

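The gripper is over the right flask (346,195) and the rod at (310,130) is clear. Continuing.

```bash
python3 - <<'E'
from h import *
m=[.4382,.0754];r=[np.pi,0,Y+np.pi/2]
pick_place(m,r,st(.02,-.033),r)
go([.45,.36],.42,r);t=eyes.grab_frame("top");cv2.imwrite("pics/t3.png",t["frame"][60:270,150:400,::-1].repeat(2,0).repeat(2,1))
for X,b,c in mouths(t): print(X.round(4),b,c)
stat("")
E
```

```text
at t8.6 [0.4382 0.0751 0.0829] F [-1.1 -0.2  0.1] gw 0.997 ff 0.0
grip t9.1 [0.4383 0.0755 0.0832] F [-2.1  0.2  7.5] gw 0.322 ff 29.1
lift t11.2 [0.4378 0.0752 0.2792] F [ 1.   0.1 -0.8] gw 0.321 ff 29.6
down True t15.5 [0.6441 0.1611 0.0953] F [-1.4  0.3  7.2] gw 0.320 ff 30.3
open t16.4 [0.6436 0.1611 0.0946] F [-0.2 -0.1 -0.9] gw 1.001 ff 0.0
[0.6473 0.1618 0.095 ] [14, 14, 160] [254.2, 127.4]
[0.4401 0.151  0.095 ] [15, 15, 172] [260.0, 227.3]
[0.4361 0.2137 0.095 ] [14, 15, 171] [228.8, 230.0]
 t19.8 [0.4507 0.359  0.4196] F [ 0.2  0.8 -0.6] gw 1.001 ff 0.0
```

View pics/t3.png

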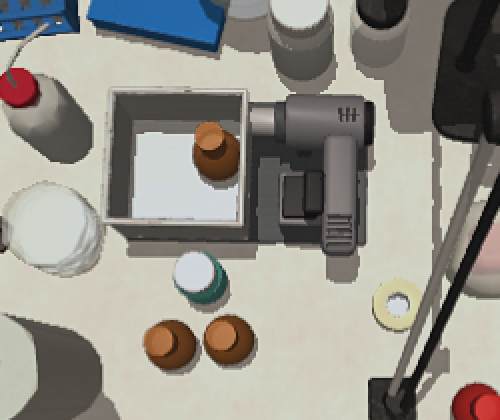

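The first flask stands in the tub at (215,150) in the crop. The other two are unmoved. Next is the second one.

```bash
python3 - <<'E'
from h import *
r=[np.pi,0,Y+np.pi/2]
pick_place([.4396,.1507],r,st(.02,.033),r)
go([.45,.36],.42,r);t=eyes.grab_frame("top");cv2.imwrite("pics/t4.png",t["frame"][60:270,150:400,::-1].repeat(2,0).repeat(2,1))
for X,b,c in mouths(t): print(X.round(4),b,c)
stat("")
E
```

```text
at t22.5 [0.4397 0.1504 0.0829] F [-0.4  0.4 -0.6] gw 0.999 ff 0.0
grip t23.1 [0.4397 0.1508 0.0832] F [-0.8 -0.3  6.7] gw 0.319 ff 29.1
lift t25.2 [0.4392 0.1505 0.2793] F [-0.5  0.3 -0.9] gw 0.318 ff 29.6
down True t29.6 [0.6471 0.227  0.0953] F [-1.4 -0.3  7.5] gw 0.318 ff 30.3
open t30.5 [0.6466 0.227  0.0946] F [0.1 0.1 0. ] gw 1.002 ff 0.0
[0.6511 0.2298 0.095 ] [14, 14, 161] [221.5, 126.5]
[0.6473 0.1618 0.095 ] [14, 14, 160] [254.2, 127.4]
[0.4361 0.2137 0.095 ] [14, 15, 171] [228.8, 230.0]
 t33.8 [0.4506 0.3592 0.4194] F [ 0.5  0.5 -0.6] gw 1.001 ff 0.0
```

View pics/t4.png

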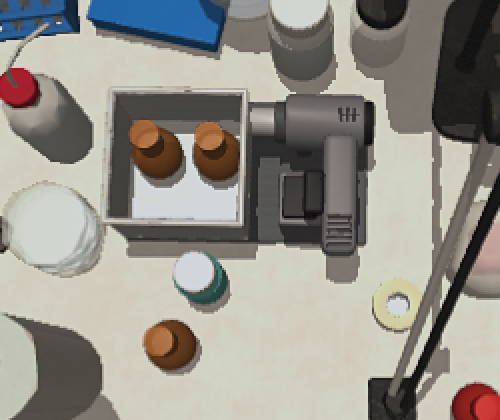

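Two flasks are in. For the third I'll rotate the grip so the fingers open along the tub's y.

```bash
python3 - <<'E'
from h import *
r=[np.pi,0,Y+np.pi/2];d=st(-.034,0)
c=[[np.pi,0,Y],[np.pi,0,Y+np.pi]]
q=[kin.ik([*d,.095],x) for x in c];print(q)
q0=kin.ik([*d,.095],r)
i=min((i for i in(0,1) if q[i] is not None),key=lambda i:abs(q[i]-q0).sum());print("use",i)
pick_place([.4357,.2134],r,d,c[i])
go([.45,.36],.42,r);t=eyes.grab_frame("top");cv2.imwrite("pics/t5.png",t["frame"][60:270,150:400,::-1].repeat(2,0).repeat(2,1))
for X,b,c in mouths(t): print(X.round(4),b,c)
stat("")
E
```

```text
[array([-1.12434761,  0.75098292,  1.02468624,  1.87736723, -0.77954063,
        0.97823796, -1.358579  ]), array([-0.8730454 ,  0.56542725,  0.60679962,  1.86450289, -0.42183856,
        0.84233171,  1.47322838])]
use 1
at t36.4 [0.4358 0.2132 0.083 ] F [-0.4  0.  -0.5] gw 1.000 ff 0.0
grip t37.0 [0.4358 0.2136 0.0832] F [-2.1  0.2  6.1] gw 0.320 ff 29.1
lift t39.0 [0.4354 0.2133 0.2795] F [-0.3  0.7 -0.8] gw 0.318 ff 29.6
down True t44.0 [0.5918 0.1964 0.0953] F [-1.5 -0.8  6.3] gw 0.320 ff 30.1
open t44.9 [0.5911 0.1964 0.0947] F [ 0.2 -0.1 -0. ] gw 1.001 ff 0.0
[0.5953 0.1984 0.095 ] [14, 14, 162] [236.5, 152.3]
[0.6473 0.1618 0.095 ] [14, 14, 160] [254.2, 127.4]
 t48.8 [0.4502 0.3596 0.4198] F [-0.2  0.6  0. ] gw 1.004 ff 0.0
```

View pics/t5.png

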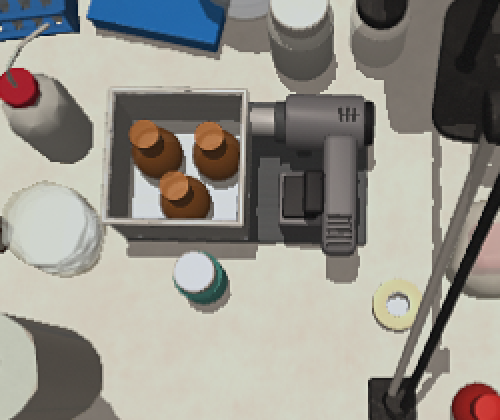

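All three flasks are in, at crop (145,135), (208,138), (175,185), and the jar is standing. Now the trigger.

```bash
python3 - <<'E'
from h import *
r=[np.pi,0,Y+np.pi/2];a=-.0386
def b(): 
    o=arm.get_obs();return (o["eef_pos"][:2]-C)@ey
arm.clamp(20)
p=st(a,-.100); go(p,.25,r); line(p,.13); line(p,.089,.05,4.); stat("pre"); print(b())
print(arm.get_obs()["q"].round(2))
h=line(st(a,-.150),.089,.01,12.); stat("push %s"%h); print("b",b())
cv2.imwrite("pics/t6.png",cv2.resize(eyes.grab_frame("scene")["frame"][150:300,250:430,::-1],None,fx=4,fy=4))
E
```

```text
pre t52.8 [0.5827 0.0968 0.0892] F [ 1.2  0.1 -0.7] gw 0.000 ff 0.0
-0.10007529303976168
[-0.93  0.64  0.91  1.95 -0.66  0.87  0.28]
push True t56.0 [0.5811 0.0637 0.0888] F [-0.3  5.5  4.4] gw 0.004 ff 3.3
b -0.1332026167621428
```

View pics/t6.png

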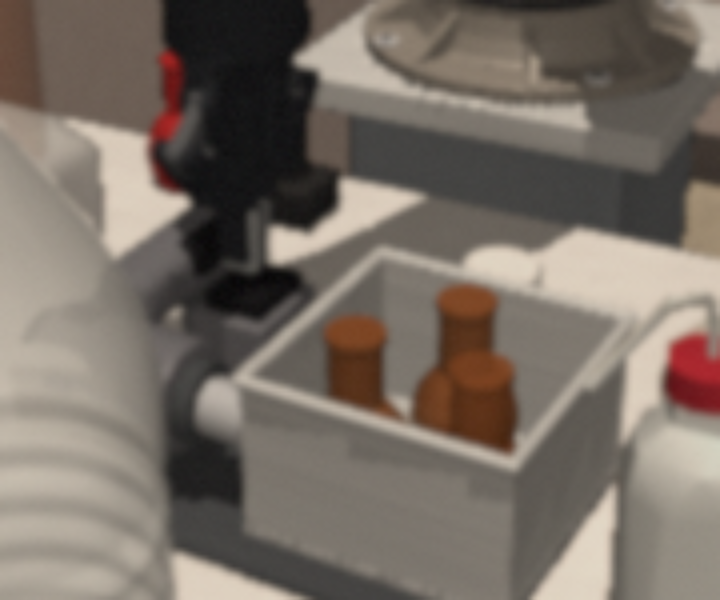

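The finger is against the trigger. The settled force of 5.5 N is below the 6.8 N home value, so I'll push in small steps until the force rises steeply.

```bash
python3 - <<'E'
from h import *
a=-.0386
for k in (.1345,.1355,.1365,.1375,.1385):
    line(st(a,-k),.089,.01); arm.pause(.2); o=arm.get_obs(); bb=(o["eef_pos"][:2]-C)@ey
    print(k,bb.round(4),o["force"].round(1), (o["force"][:2]@ey).round(1))
    if o["force"][:2]@ey>20: break
E
```

```text
0.1345 -0.1339 [ 0.6  6.9 -1.1] 7.0
0.1355 -0.134 [ 1.  11.4 -0.9] 11.5
0.1365 -0.1341 [ 1.1 14.4 -0.7] 14.4
0.1375 -0.1342 [ 2.  19.8 -0.5] 19.8
0.1385 -0.1344 [ 1.1 23.5 -0.8] 23.6
```

Hard stop at b = −0.134, so the trigger is home. Now pressing the button.

```bash
python3 - <<'E'
from h import *
a=-.0386
def pr(m):
    arm.pause(.2);o=arm.get_obs(); bb=(o["eef_pos"][:2]-C)@ey
    print(m,bb.round(4),o["eef_pos"][2].round(4),o["force"].round(1),o["grip_width"].round(3)); return o
line(st(a,-.1365),.089,.01); pr("hold")
for z in (.085,.082,.080,.078,.076,.074,.073,.072,.071,.070,.069):
    line(st(a,-.1365),z,.01); o=pr(z)
    if o["force"][2]>20: break
E
```

```text
Traceback (most recent call last):
AttributeError: 'float' object has no attribute 'round'
```

```bash
cat >> h.py <<'E'
a=-.0386
def pr(m):
    arm.pause(.2);o=arm.get_obs(); bb=(o["eef_pos"][:2]-C)@ey
    print(m,"b %.4f z %.4f"%(bb,o["eef_pos"][2]),o["force"].round(1),"t%.1f"%o["t"]); return o
E
python3 - <<'E'
from h import *
pr("hold")
for z in (.085,.082,.080,.078,.076,.074,.073,.072,.071,.070,.069):
    line(st(a,-.1365),z,.01); o=pr(z)
    if o["force"][2]>20: break
E
```

```text
hold b -0.1341 z 0.0889 [ 1.6 16.2 -1.4] t59.0
0.085 b -0.1342 z 0.0855 [ 1.2 14.5  7.3] t59.8
0.082 b -0.1342 z 0.0826 [ 1.4 15.2  8.6] t60.4
0.08 b -0.1342 z 0.0806 [ 1.5 14.8  9.2] t61.0
0.078 b -0.1341 z 0.0787 [ 0.9 15.6 10. ] t61.5
0.076 b -0.1342 z 0.0767 [ 1.1 15.9  9.9] t62.1
0.074 b -0.1342 z 0.0747 [ 0.8 16.5 12.4] t62.6
0.073 b -0.1342 z 0.0739 [-0.4 15.  15.3] t63.1
0.072 b -0.1343 z 0.0735 [-4.  16.7 27.1] t63.5
```

The button bottomed at z ≈ 0.0738. Easing the trigger back while keeping the button down.

```bash
python3 - <<'E'
from h import *
for k in (.134,.132,.130,.128,.126,.124,.121):
    line(st(a,-k),.072,.008); pr(k)
line(st(a,-.121),.078,.01); pr("up"); 
line(st(a,-.121),.084,.01); pr("up"); 
line(st(a,-.119),.20,.08); pr("clear")
go([.45,.36],.42,[np.pi,0,Y+np.pi/2])
t=eyes.grab_frame("top");cv2.imwrite("pics/t7.png",cv2.resize(t["frame"][95:215,195:355,::-1],None,fx=5,fy=5,interpolation=cv2.INTER_CUBIC))
E
```

```text
0.134 b -0.1341 z 0.0735 [-4.3  4.5 26.6] t64.2
0.132 b -0.1339 z 0.0735 [-3.5 -4.9 24.6] t64.8
0.13 b -0.1324 z 0.0735 [-4.1 -6.9 23.8] t65.4
0.128 b -0.1306 z 0.0735 [-3.8 -8.6 23.7] t66.0
0.126 b -0.1288 z 0.0735 [-2.8 -9.3 21.9] t66.6
0.124 b -0.1277 z 0.0735 [ -2.3 -13.1  21.7] t67.2
0.121 b -0.1247 z 0.0735 [ -2.1 -13.3  20.6] t67.9
up b -0.1210 z 0.0779 [ 0.8 -0.1 -0.7] t68.9
up b -0.1210 z 0.0840 [-0.5  0.9 -0.5] t69.8
clear b -0.1191 z 0.1998 [ 0.5 -0.7  0.7] t71.6
```

View pics/t7.png

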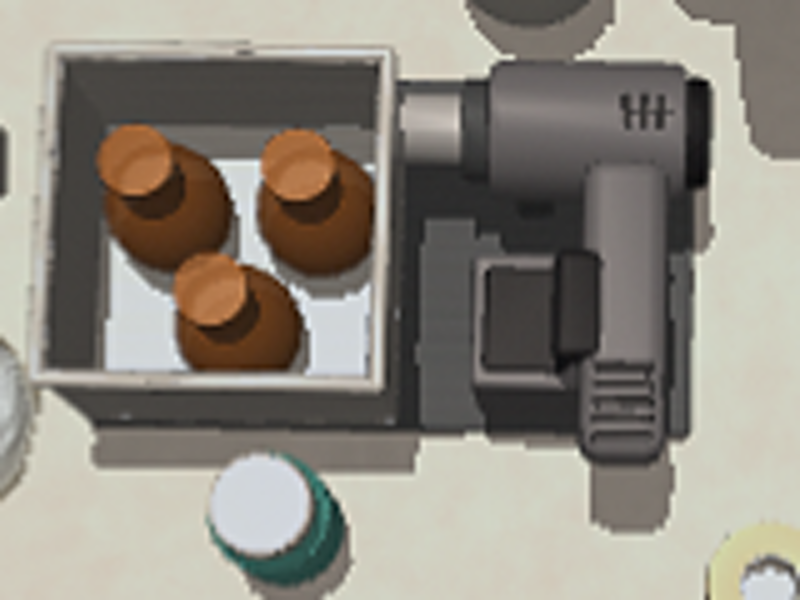

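The trigger has stayed in: its edge moved from 540 to 556 px, about 7 mm. The button gave no force at z = 0.078, so it has stayed down. All three flasks are upright in the tub and the jar is standing.

```bash
python3 -c "
from h import *
print(workorder.hand_in())"
```

```text
the job is handed in; nothing more can be done
None
```

The job is handed in: all three amber flasks that were there stand in the drying tub, the gun's trigger is locked on by its button, and the teal jar is still upright; the hand-in returned no verdict.

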